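# Rock the angle gauge on the worn stud and hold the reading

### The job

Uncover the stud of the microscope foot: lift the brass dust cap off it and set the cap down inside the open drawer of the small parts cabinet. Then pick up the angle gauge, set it upright with its foot resting on the stud, and gently rock it there until its swinging pointer settles on the brass tab on the dial's rim; finish while still holding it like that, foot on the stud and pointer still on the tab, so that the reading can be photographed. Leave the other things on the desk where they are.

Things in the scene. Friction and masses are not known exactly. Their poses are not given: they have to be found in the camera images.
- block: The microscope's foot block, fixed: a dark steel block 90 x 90 x 30 mm high with small brass screws in its corners. Origin at the centre of its underside on the desk, z up.
- stud: Brass stud, 28 mm across, in the middle of the block's top, under the cap at first. Its top is worn uneven: a rounded crown (14 mm radius) and two smaller lumps beside it, 3.5 and 5 mm lower. It is sprung and sinks straight down under load: starts to move at about 2 N, bottoms after 10 mm at about 6 N. Origin at the centre of its base, on the block's top.
- stud_top (a point): Highest point of the stud's crown, 30 mm above the block's top while the stud is not pressed (sinks with it).
- cap_center (a point): Centre (half-way up) of the loose brass dust cap: an upside-down cup 51 mm in outside diameter, 42 mm high, 4 mm walls, closed on top, about 0.12 kg. It stands on the block's top over the stud, which reaches 30 mm up into it. z up.
- cab_drawer0: Drawer of the wooden parts cabinet (200 deep x 190 wide x 75 mm high), open by 115 to 133 mm towards the robot, light to slide. Inside 155 (x) x 148 (y) mm, its rear part is under the cabinet's top; inner walls 31 mm high, 6 mm thick; front panel 41 mm above the inner floor, which is 22 mm above the desk. Origin near the middle of its underside; -x is the way it opens, z up.
- drawer_spot (a point): Point on the drawer's inner floor, half-way across and 52 mm behind the inside of its front wall: about the middle of the part that is open from above. Axes as the drawer's.
- gauge_handle (a point): Grip point of the loose angle gauge (0.3 kg, upright on the desk at first): the middle of its black handle, 26 (x) x 34 (y) mm, reaching 29 mm below and 23 mm above this point. Under it a round dial, 110 mm across, 20 mm thick, centre 80 mm below this point, then the foot. Gauge axes: x out of the dial's face (roughly away from the robot at first), y along the dial, z up.
- gauge_foot (a point): Centre of the flat underside of the gauge's steel foot, 44 (x) x 60 (y) x 12 mm thick, 155 mm straight below the handle's grip point; axes as the gauge's.
- pointer (a joint): Angle of the gauge's black pointer, rad. It hangs from the dial's centre, swings freely with light damping (settles in about 1 s) and hangs plumb; 0 = along the gauge's own -z, positive = tip towards the gauge's +y. Rocking the gauge so that its +y side goes down by an angle makes the value grow to that angle.
- pointer_tip (a point): Tip of the pointer, 44 mm from its pivot, in front of the dial.
- mark (a joint): Angle of the brass tab (6 mm wide, on the lower part of the dial's rim just outside the pointer's tip), same zero and sense as the pointer. 0.22 to 0.40, set beforehand and fixed.
- mark_tip (a point): Inner end of the tab, at the same radius (44 mm) and depth as the pointer's tip.
- objective: Bystander: small brass microscope objective, 30 mm across, 44 mm high, standing. Origin under its centre.
- polish: Bystander: amber glass jar with a steel cap, 56 mm across, 60 mm high. Origin under its centre.
- driver: Bystander: screwdriver with a wooden handle, 150 mm long, lying. Origin at its underside.
Mind the look-alikes: they are no part of the job. Leave any black, pink or red look-alike of the part that bears cap_center alone.

How it is judged:
On the way, in this order (a step that is already met when the one before it is completed fails the run):
1. the cap lies released inside the drawer (x of cap_center in the frame of drawer_spot between -0.053 and 0.103 m and y of cap_center in the frame of drawer_spot between -0.075 and 0.075 m and z of cap_center in the frame of drawer_spot below 0.045 m and contact force between the fingers and cap below 0.05 N and linear speed of cap below 0.03 m/s), for 0.2 s.
2. the gauge stands upright (within 8 degrees) with its foot on the stud (contact force between gauge and stud above 0.5 N and angle between gauge_foot's own z axis and vertical below 0.14 rad and distance between gauge_foot and stud_top below 0.03 m), for 0.2 s.
At the end, for the whole second after the job is handed in: The robot still holds the gauge, its foot rests on the stud (at least 0.5 N, within 30 mm of the foot's centre, more than 42 mm above the desk) and the pointer is at rest (under 0.4 rad/s) with its tip within 3 mm of the tab's inner end; the cap lies at rest, released, inside the drawer (all of step 1 and distance between pointer_tip and mark_tip below 0.003 m and velocity of joint pointer between -0.4 and 0.4 rad/s and contact force between gauge and stud above 0.5 N and distance between gauge_foot and stud_top below 0.03 m and height (world z) of gauge_foot above 0.042 m and contact force between the fingers and gauge above 1 N); the arm keeps its last pose, push and grip.
It fails at once if the gauge is pressed on the stud with more than 25 N (contact force between gauge and stud above 25 N).
It fails at once if the cap is dropped from more than about 5 cm above the drawer's floor (distance of cap_center from where it was at the start of the episode above 0.08 m and height (world z) of cap_center above 0.1 m and contact force between the fingers and cap below 0.001 N).
It fails at once if a bystander is moved by more than 3 cm (distance of any of objective, polish, driver from where it was at the start of the episode above 0.03 m).
It also fails if it takes over 58 s, if anything falls off the work surface, if the arm or the gripper's body presses on something with over 40 N, if the wrist force passes 120 N, or if a joint passes its speed limit or range.

### The arm

A 6-joint arm with a two-finger parallel gripper is mounted at the origin on the work surface. World frame = base frame: x ahead of the robot, y to its left, z up, the work surface at z = 0. Lengths are in m, angles in rad, forces in N, time in s.
With the tool pointing down it reaches from about 0.25 to 0.775 m from the base axis. Payload 4 kg.
Tool frame: the origin (TCP) lies on the centre line of the jaws, within the pads' length; the fingertips stand 25 mm ahead of it and the grasp point (between the pads) lies 6 mm ahead of it; z points along the fingers, y is the line along which they close (so a half turn about z gives the same grasp; the last joint's range is limited). The gripper opens to 94 mm and grips with 3 to 60 N. Pads are 16 mm wide; open, the fingers measure 119 mm over their backs; the gripper's body (75 mm by 177 mm) begins 78 mm behind the grasp point.
Start: joints at [1.15, 0.087, 1.371, -0, 1.684, -0.103], TCP at [0.172, 0.522, 0.231] pointing down, gripper open.
Joint ranges: [-3.1, 3.1], [-0.76, 2.03], [0.27, 2.55], [-1.08, 4.22], [0.17, 2.65], [-2.57, 2.57]. Speed limits (rad/s): [2.79, 2.79, 3.14, 3.14, 3.14, 3.14].

### API

Orientations are given as [roll, pitch, yaw] about the fixed x, y, z axes, in that order (R = Rz(yaw) Ry(pitch) Rx(roll)).
In Python, from bench import robot, imaging gives the robot as it stands. The module is installed in compiled form; this text tells all that it offers.
- The arm moves only by the tool drive_tool, never from a script. Its argument "series" is a list of rows, each a list of 3 entries, a list of its own where there are three numbers: the finger opening in m, from 0 to 0.094, then the shift along the tool's x, y, z in m, then the turn, a rotation vector about the tool's x, y, z in rad. A call has 1 to 5 rows; each row is the pose to reach, as a shift and turn from the pose commanded when the call began, along the tool's axes at that moment; what a row does not reach only later rows make up. A row lasts 1/8 s, in which the tool goes at most 62.5 mm and 10.7 degrees, less where a joint would pass 70% of its speed; a pose out of reach is approached as far as the arm can. A call with a gripper value outside its range is refused whole. The fingers move at their own pace and stop on an object; the grip force is fixed at half the most. Time passes only in rows, so rows that repeat a pose let the fingers close. It gives the time, the measured TCP pose, the force, the opening and the grip force at its end, in the units of the state.
- robot.get_obs(): the state, without advancing time (a new reading comes with each control period).
- imaging.snapshot(name): name is "side" or "top" or "wrist"; returns the picture (384x512x3 uint8, red, green, blue); there is no depth.
- imaging.get_calibration(name): a dict with "intrinsics" (3x3 intrinsics, pixels), "position" and "rotation" of the camera in the world. Camera axes: x right, y up, looking along -z (the intrinsics and any distortion apply to the point x, -y, -z); pixel columns grow to the right and rows downward; lengths in m; the calibration is good to about 2 mm. A picture is of the moment at which its call begins: read the wrist's pose just before it. get_calibration takes no time and is no camera call; for the wrist camera it gives the pose at the moment of the call.
- robot.close_job(): hands the job in; it is judged then, once.
The state is a dict: "time": time; "joint_positions": joint angles; "qvel": joint speeds; "joint_torque": joint torques, N m; "tool_pos": TCP position; "ee_rot": TCP orientation; "wrist_force": force on the tool from outside, world axes, zero at the start; "wrist_torque": the same for the moment, N m; "width": finger opening in m; "finger_force": force on a finger pad.
Only numpy, scipy, OpenCV 4.12 (cv2) and the standard library are available. Lean on these libraries where they do the work, as an engineer would, in place of code of your own. Each camera call takes 0.05 s, during which the arm holds its last target. There are 200 camera calls.

## Working session

There is one attempt and no reset: what is moved stays moved. The work goes in short steps, Python scripts to look and compute and a tool call to move; the robot and the scene stay as the last step left them, time stands still between calls to the robot, and variables do not carry over. Pictures are saved under pics/ and viewed, at most 10 in all, crops included, and the job is handed in when it is done.

Besides the shell and the picture viewer there is one more tool, called after ">>>" by a JSON object that holds its "method" and its "body", one argument or row to a line. drive_tool: Moves the arm, as the interface text tells. Its arguments: {"type":"object","properties":{"series":{"type":"array"}},"required":["series"]}

```bash
mkdir -p pics; cat > h.py <<'E'
import numpy as np,cv2
from bench import robot,imaging
def cal(n):
    c=imaging.get_calibration(n); return np.array(c["intrinsics"]),np.array(c["position"]),np.array(c["rotation"]),c
def ray(n,u,v,c=None):
    K,p,R,_=c or cal(n); d=np.linalg.inv(K)@[u,v,1]; d=R@np.array([d[0],-d[1],-d[2]]); return p,d
def atz(n,u,v,z,c=None):
    p,d=ray(n,u,v,c); return p+d*(z-p[2])/d[2]
def proj(n,X,c=None):
    K,p,R,_=c or cal(n); q=R.T@(np.array(X)-p); q=K@np.array([q[0],-q[1],-q[2]]); return q[:2]/q[2]
def tri(obs):
    A=np.zeros((3,3));b=np.zeros(3)
    for n,u,v in obs:
        p,d=ray(n,u,v); d/=np.linalg.norm(d); M=np.eye(3)-np.outer(d,d);A+=M;b+=M@p
    return np.linalg.solve(A,b)
def snap(n,f,crop=None,s=1):
    im=imaging.snapshot(n)[:,:,::-1]
    if crop: x0,y0,x1,y1=crop; im=im[y0:y1,x0:x1]
    im=cv2.resize(im,None,fx=s,fy=s,interpolation=cv2.INTER_CUBIC); cv2.imwrite("pics/"+f,im)
E
python3 - <<'E'
from h import *
snap("top","top1.png",s=1.5);snap("side","side1.png",s=1.5)
for n in("top","side","wrist"): print(n,cal(n)[3])
print(robot.get_obs())
E
```

```text
top {'intrinsics': array([[383.16919426,   0.        , 255.2902547 ],
       [  0.        , 383.16919426, 194.02534463],
       [  0.        ,   0.        ,   1.        ]]), 'position': array([0.46326924, 0.02877369, 1.16487295]), 'rotation': array([ 5.17544789e-02, -2.46056718e-04, -1.56051427e+00])}
side {'intrinsics': array([[458.19319548,   0.        , 259.72114298],
       [  0.        , 458.19319548, 194.20598514],
       [  0.        ,   0.        ,   1.        ]]), 'position': array([ 0.03464532, -0.80806426,  0.91070245]), 'rotation': array([ 0.87599029,  0.02208625, -0.58074397])}
wrist {'intrinsics': array([[340.53068593,   0.        , 256.41383709],
       [  0.        , 340.53068593, 190.09755316],
       [  0.        ,   0.        ,   1.        ]]), 'position': array([0.0935733 , 0.54740887, 0.38346884]), 'rotation': array([-0.28669675,  0.00130303,  1.25163168])}
{'time': 0.1, 'joint_positions': array([ 1.14988809e+00,  8.78731856e-02,  1.37208029e+00, -1.30564447e-05,
        1.68358884e+00, -1.03094050e-01]), 'qvel': array([-0.00070394, -0.00221479, -0.00141572, -0.00211025,  0.00141683,
        0.00102792]), 'joint_torque': array([ 2.38788525e-03, -3.41252017e+01, -3.03302014e+01,  7.21449195e-02,
        3.03903152e-02, -8.35968649e-05]), 'tool_pos': array([0.17169594, 0.52205392, 0.22943707]), 'ee_rot': array([-3.13965201e+00, -1.87734742e-04,  2.82377683e+00]), 'wrist_force': array([-0.4546061 , -0.25725655,  0.26101632]), 'wrist_torque': array([-0.03058736, -0.01285924,  0.02501836]), 'finger_force': 0.0, 'width': 0.09403166877609319}
```

View pics/top1.png

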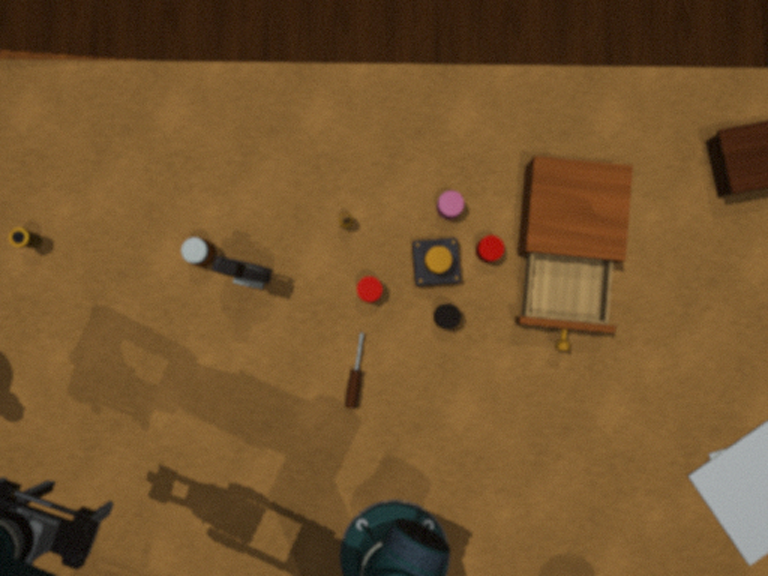

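View pics/side1.png

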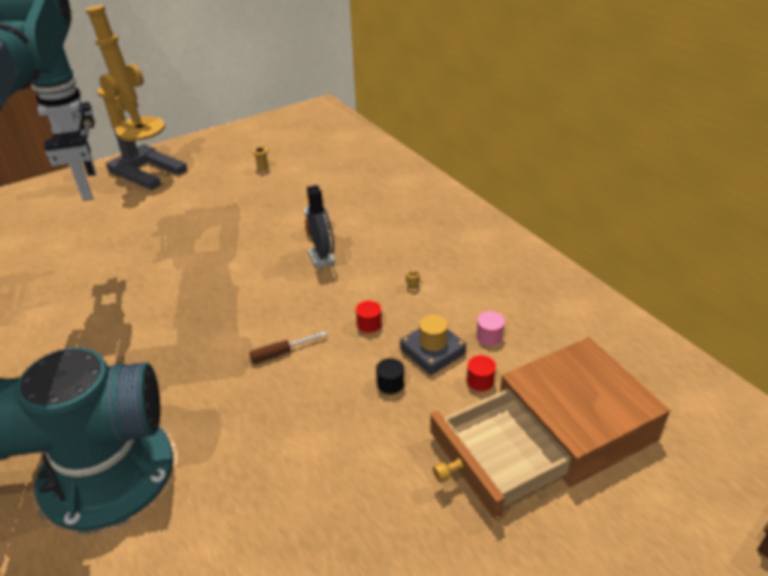

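```bash
sed -i 's/R=np.array(c\["rotation"\])//; s/np.array(c\["rotation"\])/Rot.from_euler("xyz",c["rotation"]).as_matrix()/; 1a from scipy.spatial.transform import Rotation as Rot' h.py
python3 - <<'E'
from h import *
T=imaging.snapshot("top")[:,:,::-1]; S=imaging.snapshot("side")[:,:,::-1]
f=lambda I,a,b,c,d:cv2.resize(I[b:d,a:c],(400,300) ,interpolation=cv2.INTER_CUBIC)
o=np.vstack([np.hstack([f(T,110,145,210,220),f(T,235,120,335,195)]),np.hstack([f(S,165,110,265,185),f(S,230,190,330,265)])])
cv2.imwrite("pics/c1.png",o)
for n,u,v,z in [("cap",439,260,.072),("redL",370,290,.042),("redR",490,249,.042),("pink",451,204,.042),("blk",447,317,.042),("dfl",519,322,.063),("dfr",614,328,.063),("cabfl",526,255,.075),("cabfr",623,261,.075),("jar",195,250,.06),("obj",347,222,0.04)]:
    print(n,atz("top",u/1.5,v/1.5,z).round(3))
print(tri([("top",439/1.5,260/1.5),("side",433/1.5,325/1.5)]).round(3))
E
```

```text
cap [ 0.58  -0.077  0.072]
redL [0.523 0.054 0.042]
redR [ 0.606 -0.18   0.042]
pink [ 0.695 -0.103  0.042]
blk [ 0.472 -0.096  0.042]
dfl [ 0.464 -0.232  0.063]
dfr [ 0.454 -0.414  0.063]
cabfl [ 0.591 -0.243  0.075]
cabfr [ 0.582 -0.427  0.075]
jar [0.596 0.393 0.06 ]
obj [0.657 0.101 0.04 ]
[ 0.582 -0.078  0.071]
```

View pics/c1.png

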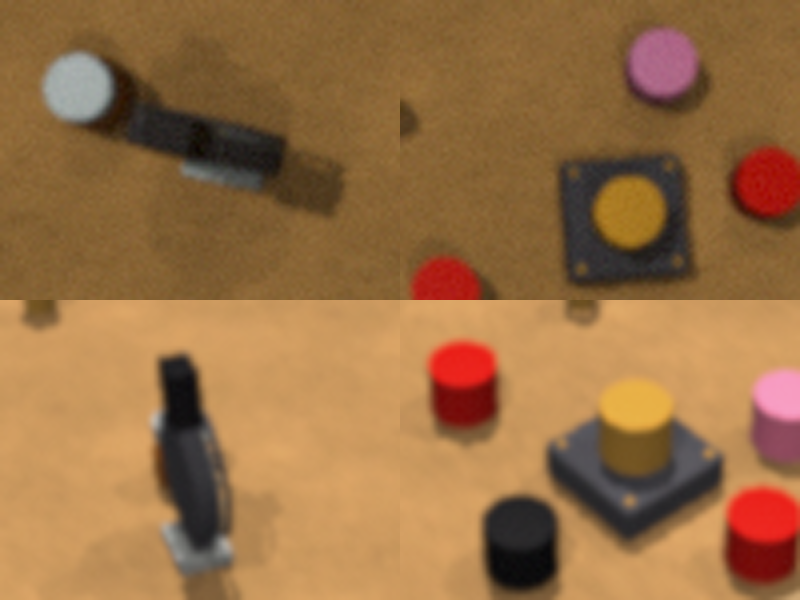

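Look-alikes of the cap in the top picture are red (370,290), red (490,249), pink (451,204) and black (447,317). The real one is the brass cap on the dark block at (439,260), and the crop confirms it. The gauge, with handle top near (160,180) in raw pixels, stands beside the amber jar.

```bash
cat >> h.py <<'E'
def go(x,y,z,yaw,roll=0):
    o=robot.get_obs(); R=Rot.from_euler("xyz",o["ee_rot"])
    G=Rot.from_euler("z",yaw)*Rot.from_euler("x",roll)*Rot.from_euler("x",np.pi)
    print("t",round(o["time"],2),"pos",o["tool_pos"].round(4),"rot",o["ee_rot"].round(3),"w",round(float(o["width"]),4),"ff",round(float(o["finger_force"]),1),"F",o["wrist_force"].round(2))
    print("shift",R.inv().apply(np.array([x,y,z])-o["tool_pos"]).round(4),"turn",(R.inv()*G).as_rotvec().round(3),"j",o["joint_positions"].round(2))
E
python3 - <<'E'
from h import *
go(.582,-.078,.23,0)
x=tri([("top",160.5,179.5),("side",209,125)]);print("handle top",x.round(3),atz("top",160.5,179.5,.178).round(3),atz("side",209,125,.178).round(3))
for a in[(180,170),(262,188)]: print(atz("top",110+a[0]/4,145+a[1]/4,.006).round(4))
E
```

```text
t 0.2 pos [0.1718 0.5222 0.2297] rot [-3.14  -0.     2.824] w 0.0939 ff 0.0 F [-0.57  0.27 -0.42]
shift [-5.772e-01 -4.419e-01  3.000e-04] turn [-1.000e-03  2.000e-03  2.824e+00] j [ 1.15  0.09  1.37  0.    1.68 -0.1 ]
handle top [0.546 0.271 0.198] [0.549 0.274 0.178] [0.558 0.302 0.178]
[0.54   0.3333 0.006 ]
[0.527  0.2709 0.006 ]
```

>>> {"method": "drive_tool", "body": {
  "series": [
    [0.094,[-0.577,-0.442,0],[0,0,2.82]],
    [0.094,[-0.577,-0.442,0],[0,0,2.82]],
    [0.094,[-0.577,-0.442,0],[0,0,2.82]],
    [0.094,[-0.577,-0.442,0],[0,0,2.82]],
    [0.094,[-0.577,-0.442,0],[0,0,2.82]]
  ]
}}

```text
time: 0.82
tool_pos: [0.3488, 0.2627, 0.2305]
ee_rot: [3.141, -0.0, 1.881]
wrist_force: [1.2, -0.1, -0.1]
width: 0.094
finger_force: 0.0
```

```bash
python3 -c "
from h import *
go(.582,-.078,.23,0)"
```

```text
t 0.82 pos [0.3488 0.2627 0.2305] rot [ 3.141 -0.     1.881] w 0.094 ff 0.0 F [ 1.17 -0.1  -0.1 ]
shift [-0.3956  0.1182  0.0005] turn [ 0.000e+00 -1.000e-03  1.881e+00] j [ 0.52 -0.17  1.62  0.    1.69  0.21]
```

>>> {"method": "drive_tool", "body": {
  "series": [
    [0.094,[-0.396,0.118,0],[0,0,1.88]],
    [0.094,[-0.396,0.118,0],[0,0,1.88]],
    [0.094,[-0.396,0.118,0],[0,0,1.88]],
    [0.094,[-0.396,0.118,0],[0,0,1.88]],
    [0.094,[-0.396,0.118,0],[0,0,1.88]]
  ]
}}

```text
time: 1.45
tool_pos: [0.5267, 0.0055, 0.2304]
ee_rot: [-3.142, -0.001, 0.942]
wrist_force: [1.0, 0.3, 0.3]
width: 0.0942
finger_force: 0.0
```

```bash
python3 -c "
from h import *
go(.582,-.078,.20,0)"
```

```text
t 1.45 pos [0.5267 0.0055 0.2304] rot [-3.142e+00 -1.000e-03  9.420e-01] w 0.0942 ff 0.0 F [1.04 0.32 0.35]
shift [-0.0351  0.0938  0.0304] turn [-0.    -0.     0.942] j [-0.1   0.04  1.43  0.    1.68  0.53]
```

>>> {"method": "drive_tool", "body": {
  "series": [
    [0.094,[-0.035,0.094,0.03],[0,0,0.94]],
    [0.094,[-0.035,0.094,0.03],[0,0,0.94]],
    [0.094,[-0.035,0.094,0.03],[0,0,0.94]],
    [0.094,[-0.035,0.094,0.03],[0,0,0.94]],
    [0.094,[-0.035,0.094,0.03],[0,0,0.94]]
  ]
}}

```text
time: 2.08
tool_pos: [0.5818, -0.076, 0.1999]
ee_rot: [-3.141, 0.001, 0.005]
wrist_force: [-1.3, 0.3, -0.6]
width: 0.094
finger_force: 0.0
```

```bash
python3 -c "
from h import *
go(.582,-.078,.070,0)
for p in [(.582,-.078,.072)]: print(proj('wrist',p))
snap('wrist','w1.png')"
```

```text
t 2.08 pos [ 0.5818 -0.076   0.1999] rot [-3.141e+00  1.000e-03  5.000e-03] w 0.094 ff 0.0 F [-1.28  0.34 -0.55]
shift [0.0003 0.002  0.1299] turn [-0.     0.001  0.005] j [-0.23  0.18  1.33  0.    1.63  1.34]
[258.18652549 189.73491484]
```

View pics/w1.png

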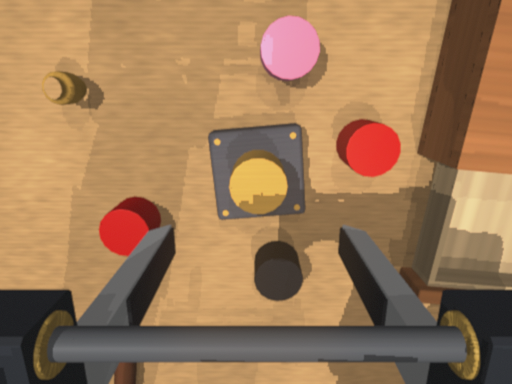

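The brass cap's top is at (258,185), 5 px above the predicted (258,190), so I shift about 2 mm in +x and descend to grip.

>>> {"method": "drive_tool", "body": {
  "series": [
    [0.094,[0.002,0.002,0.06],[0,0,0]],
    [0.094,[0.002,0.002,0.11],[0,0,0]],
    [0.094,[0.002,0.002,0.129],[0,0,0]],
    [0.04,[0.002,0.002,0.129],[0,0,0]],
    [0.04,[0.002,0.002,0.129],[0,0,0]]
  ]
}}

```text
time: 2.75
tool_pos: [0.5857, -0.0781, 0.0742]
ee_rot: [3.141, -0.005, 0.012]
wrist_force: [-0.5, 1.1, 0.8]
width: 0.0773
finger_force: 0.0
```

>>> {"method": "drive_tool", "body": {
  "series": [
    [0.04,[0,0,0],[0,0,0]],
    [0.04,[0,0,0],[0,0,0]],
    [0.04,[0,0,-0.04],[0,0,0]],
    [0.04,[0,0,-0.08],[0,0,0]],
    [0.04,[0,0,-0.12],[0,0,0]]
  ]
}}

```text
time: 3.38
tool_pos: [0.5837, -0.0777, 0.1929]
ee_rot: [-3.142, -0.0, 0.011]
wrist_force: [0.8, -0.2, -0.3]
width: 0.0495
finger_force: 30.0
```

```bash
python3 -c "
from h import *
snap('top','t2.png',(235,120,435,250),4)
go(.52,-.325,.19,-.05)"
```

```text
t 3.42 pos [ 0.5865 -0.0783  0.2   ] rot [ 3.139 -0.011  0.011] w 0.0494 ff 30.0 F [ 1.81 -0.17  2.05]
shift [-0.0694  0.2459  0.0099] turn [ 0.002 -0.011  0.061] j [-0.23  0.18  1.33  0.    1.62  1.33]
```

View pics/t2.png

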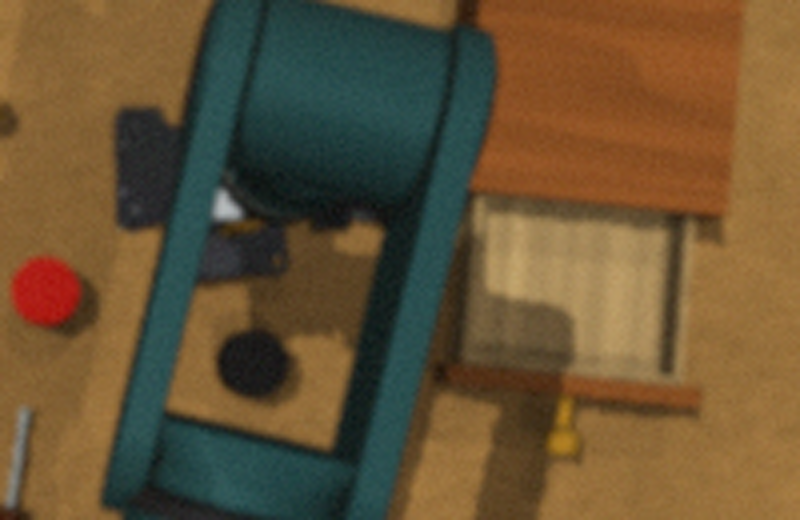

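```bash
python3 -c "
from h import *
print(atz('top',378,192.5,.022),atz('top',377.5,212.5,.063),atz('top',235+680/4,120+90,.053),atz('top',235+468/4,120+280/4,.053))
go(.524,-.325,.19,-.05)"
```

```text
[ 0.53080756 -0.33743222  0.022     ] [ 0.47082241 -0.32249677  0.063     ] [ 0.47895269 -0.40547319  0.053     ] [ 0.53547796 -0.25194953  0.053     ]
t 3.42 pos [ 0.5865 -0.0783  0.2   ] rot [ 3.139 -0.011  0.011] w 0.0494 ff 30.0 F [ 1.81 -0.17  2.05]
shift [-0.0654  0.2459  0.01  ] turn [ 0.002 -0.011  0.061] j [-0.23  0.18  1.33  0.    1.62  1.33]
```

>>> {"method": "drive_tool", "body": {
  "series": [
    [0.04,[-0.015,0.06,0],[0,0,0.06]],
    [0.04,[-0.03,0.12,0],[0,0,0.06]],
    [0.04,[-0.045,0.18,0],[0,0,0.06]],
    [0.04,[-0.06,0.23,0],[0,0,0.06]],
    [0.04,[-0.063,0.25,0],[0,0,0.06]]
  ]
}}

```text
time: 4.05
tool_pos: [0.5225, -0.3311, 0.1911]
ee_rot: [3.142, 0.0, -0.052]
wrist_force: [0.6, -0.0, -1.5]
width: 0.049
finger_force: 30.0
```

>>> {"method": "drive_tool", "body": {
  "series": [
    [0.04,[0,0,0],[0,0,0]],
    [0.04,[0,0,0.05],[0,0,0]],
    [0.04,[0,0,0.08],[0,0,0]],
    [0.04,[0,0,0.1],[0,0,0]],
    [0.04,[0,0,0.11],[0,0,0]]
  ]
}}

```text
time: 4.68
tool_pos: [0.5261, -0.3255, 0.0842]
ee_rot: [-3.139, -0.004, -0.045]
wrist_force: [-0.3, 7.4, 27.2]
width: 0.0492
finger_force: 30.0
```

```bash
python3 -c "
from h import *
snap('wrist','w2.png')
go(.522,-.328,.067,-.05)"
```

```text
t 4.72 pos [ 0.5267 -0.3257  0.0844] rot [-3.14  -0.005 -0.045] w 0.0494 ff 30.0 F [-0.27  1.98  5.55]
shift [-0.0046  0.0026  0.0174] turn [-0.002 -0.005  0.005] j [-0.65  0.31  1.41  0.    1.42  0.97]
```

View pics/w2.png

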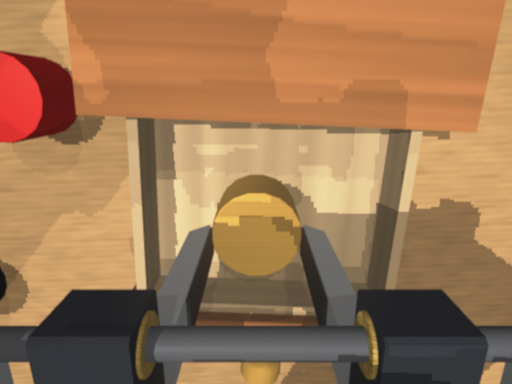

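Contact at TCP z 0.084: the lift began before the fingers had fully closed, so the cap hangs lower in the grip and is now standing on the drawer floor. I'll ease up slightly, open, and rise.

>>> {"method": "drive_tool", "body": {
  "series": [
    [0.04,[0,0,-0.003],[0,0,0]],
    [0.07,[0,0,-0.003],[0,0,0]],
    [0.07,[0,0,-0.003],[0,0,0]],
    [0.07,[0,0,-0.003],[0,0,0]],
    [0.07,[0,0,-0.003],[0,0,0]]
  ]
}}

```text
time: 5.35
tool_pos: [0.5237, -0.3285, 0.0843]
ee_rot: [-3.141, 0.0, -0.049]
wrist_force: [-1.0, 1.0, -0.9]
width: 0.0699
finger_force: 0.0
```

>>> {"method": "drive_tool", "body": {
  "series": [
    [0.07,[0,0,-0.06],[0,0,0]],
    [0.07,[0,0,-0.12],[0,0,0]],
    [0.07,[0,0,-0.18],[0,0,0]],
    [0.07,[0,0,-0.22],[0,0,0]],
    [0.07,[0,0,-0.22],[0,0,0]]
  ]
}}

```text
time: 5.98
tool_pos: [0.5248, -0.3294, 0.3097]
ee_rot: [3.136, -0.008, -0.049]
wrist_force: [0.1, -0.3, -1.0]
width: 0.0699
finger_force: 0.0
```

```bash
python3 -c "
from h import *
snap('wrist','w3.png')
go(.555,.298,.30,-.205)"
```

```text
t 6.03 pos [ 0.5241 -0.3289  0.3062] rot [ 3.14e+00 -3.00e-03 -4.90e-02] w 0.0698 ff 0.0 F [-0.14 -0.96 -0.22]
shift [ 2.000e-04 -6.277e-01  4.900e-03] turn [ 0.002 -0.003  0.156] j [-0.65  0.24  1.05  0.    1.85  0.97]
```

View pics/w3.png

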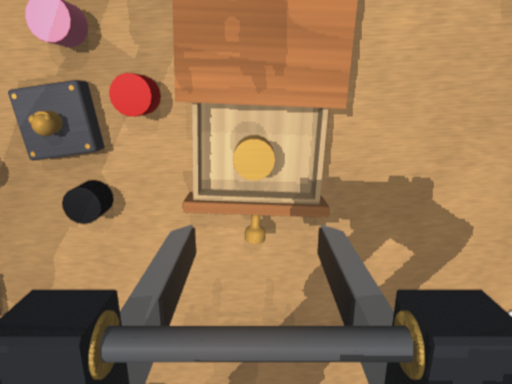

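The cap stands released in the drawer at (254,159), and the stud is uncovered at (45,123). Next is the gauge.

>>> {"method": "drive_tool", "body": {
  "series": [
    [0.07,[0,-0.628,0],[0,0,0.156]],
    [0.07,[0,-0.628,0],[0,0,0.156]],
    [0.07,[0,-0.628,0],[0,0,0.156]],
    [0.07,[0,-0.628,0],[0,0,0.156]],
    [0.07,[0,-0.628,0],[0,0,0.156]]
  ]
}}

```text
time: 6.65
tool_pos: [0.5379, -0.0144, 0.3012]
ee_rot: [3.141, 0.005, -0.205]
wrist_force: [-0.2, 0.9, 0.1]
width: 0.0699
finger_force: 0.0
```

>>> {"method": "drive_tool", "body": {
  "series": [
    [0.07,[0,-0.315,0],[0,0,0]],
    [0.07,[0,-0.315,0],[0,0,0]],
    [0.07,[0,-0.315,0],[0,0,0]],
    [0.07,[0,-0.315,0],[0,0,0]],
    [0.07,[0,-0.315,0],[0,0,0]]
  ]
}}

```text
time: 7.28
tool_pos: [0.602, 0.2913, 0.301]
ee_rot: [3.139, 0.004, -0.205]
wrist_force: [0.8, -0.6, -0.5]
width: 0.0703
finger_force: 0.0
```

```bash
python3 -c "
from h import *
go(.555,.298,.30,-.205)
print(proj('wrist',(.555,.298,.178)))
snap('wrist','w4.png')"
```

```text
t 7.28 pos [0.602  0.2913 0.301 ] rot [ 3.139  0.004 -0.205] w 0.0703 ff 0.0 F [ 0.8  -0.56 -0.47]
shift [-0.0474  0.003   0.0012] turn [0.003 0.004 0.   ] j [ 0.37  0.37  0.9  -0.    1.88  2.14]
[259.03111332 242.34706919]
```

View pics/w4.png

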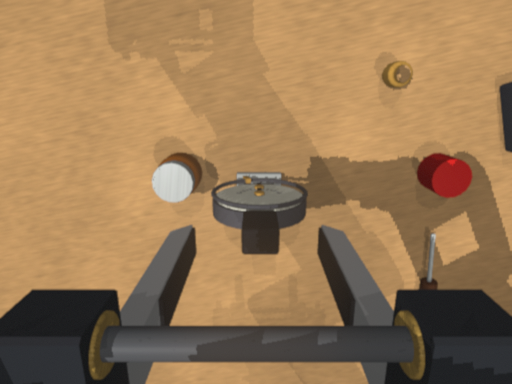

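The handle top sits at (260,238), as predicted, and the dial face with brass bits shows at about (258,188). I'll back off in +x and lower for a better view of the tab before grasping.

>>> {"method": "drive_tool", "body": {
  "series": [
    [0.094,[0.05,0.003,0.03],[0,0,0]],
    [0.094,[0.08,0.003,0.05],[0,0,0]],
    [0.094,[0.08,0.003,0.05],[0,0,0]]
  ]
}}

```text
time: 7.7
tool_pos: [0.6799, 0.2688, 0.2463]
ee_rot: [3.135, 0.011, -0.207]
wrist_force: [-0.0, -0.5, -0.2]
width: 0.0932
finger_force: 0.0
```

```bash
python3 - <<'E'
from h import *
go(.555,.298,.30,-.205)
c=cal('wrist')
im=imaging.snapshot('wrist')[:,:,::-1]; cv2.imwrite('pics/w5raw.png',im)
np.save('w5cal.npy',np.array([c[0],c[2],np.tile(c[1],(3,1))]))
yaw=-.205;ex=np.array([np.cos(yaw),np.sin(yaw),0]);ey=np.array([-np.sin(yaw),np.cos(yaw),0]);H=np.array([.555,.298,.155])
D=H-[0,0,.08]+.012*ex
u,v=proj('wrist',D,c);print(u,v, proj('wrist',D+.055*ey,c),proj('wrist',D-[0,0,.055],c),proj('wrist',D+[0,0,.055],c),proj('wrist',H+[0,0,.023],c))
u,v=int(u),int(v); x0,y0=u-65,v-50
print(x0,y0)
cv2.imwrite('pics/w5.png',cv2.resize(im[y0:y0+96,x0:x0+130],None,fx=6,fy=6,interpolation=cv2.INTER_CUBIC))
E
```

```text
t 7.7 pos [0.6799 0.2688 0.2463] rot [ 3.135  0.011 -0.207] w 0.0932 ff 0.0 F [-0.04 -0.46 -0.22]
shift [-0.1288 -0.0027 -0.0523] turn [ 0.006  0.011 -0.002] j [ 0.3   0.52  0.79 -0.    1.84  2.08]
252.48863971231864 279.8775195550417 [201.68328405 280.16799369] [252.7316709  255.69643366] [252.16477512 312.10135737] [251.88418014 362.68609764]
187 229
```

View pics/w5.png

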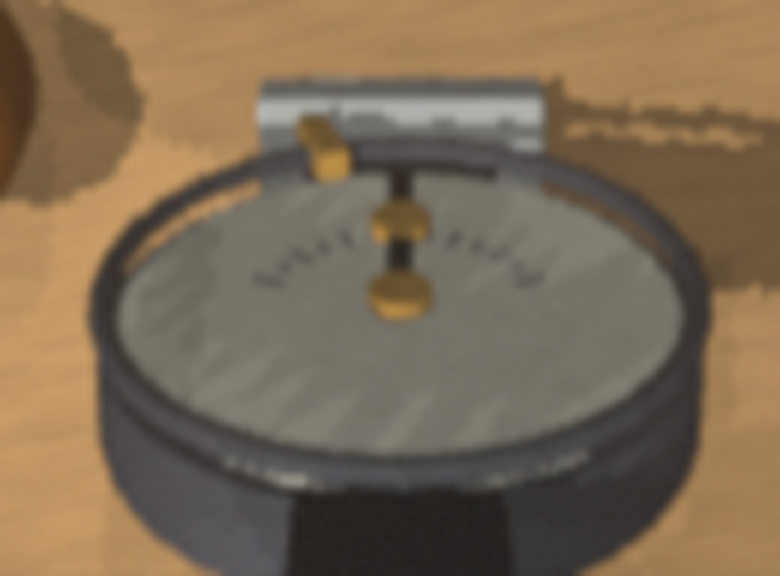

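The pointer hangs straight from pivot (400,292), and the brass tab's inner end is about (333,165) to (336,175), on the +y side (image left).

```bash
python3 - <<'E'
from h import *
a=np.load('w5cal.npy');c=(a[0],a[2][0],a[1],0)
yaw=-.205;ex=np.array([np.cos(yaw),np.sin(yaw),0]);ey=np.array([-np.sin(yaw),np.cos(yaw),0])
D=np.array([.555,.298,.075])+.014*ex
f=lambda P:(proj('',P,c)-[187,229])*6
# align model in the ground plane to the pivot pixel
p,d=ray('',187+400/6,229+292/6,c); D=p+d*(.075-p[2])/d[2]; print("pivot",D, "handle est",D-.016*ex)
for t in [0,.22,.26,.3,.34,.38,.4]: print(t,*[f(D+r*(np.sin(t)*ey-[0,0,np.cos(t)])).round(0) for r in(.044,.05,.055)])
im=cv2.imread('pics/w5raw.png');b=im.astype(int);m=(b[:,:,2]-b[:,:,0]>75)&(b[:,:,2]<225)
for y in range(246,262): print(y,"".join('#' if m[y,x] else '.' for x in range(232,260)))
E
```

```text
pivot [0.56913856 0.29374186 0.075     ] handle est [0.55347358 0.29699893 0.075     ]
0 [400. 174.] [401. 160.] [401. 148.]
0.22 [353. 177.] [347. 163.] [342. 152.]
0.26 [344. 178.] [337. 164.] [332. 153.]
0.3 [335. 179.] [328. 166.] [321. 154.]
0.34 [327. 181.] [318. 167.] [311. 156.]
0.38 [319. 182.] [309. 169.] [301. 158.]
0.4 [314. 183.] [304. 170.] [295. 159.]
246 ............................
247 ............................
248 ............................
249 ............................
250 ............................
251 ............................
252 ............................
253 ............................
254 ........#####...............
255 ........#####...............
256 ........#####...............
257 ........#####...............
258 ........####................
259 ............................
260 ............................
261 ............................
```

```bash
python3 -c "
from h import *
go(.5535,.297,.25,-.205)"
```

```text
t 7.75 pos [0.6794 0.2696 0.2497] rot [ 3.138  0.007 -0.206] w 0.0935 ff 0.0 F [-1.46 -0.6   0.45]
shift [-0.1289 -0.0011  0.0006] turn [ 0.004  0.007 -0.001] j [0.3  0.52 0.79 0.   1.84 2.08]
```

>>> {"method": "drive_tool", "body": {
  "series": [
    [0.08,[-0.06,-0.001,0],[0,0,0]],
    [0.08,[-0.11,-0.001,0],[0,0,0]],
    [0.08,[-0.128,-0.001,0],[0,0,0]],
    [0.08,[-0.128,-0.001,0],[0,0,0]],
    [0.08,[-0.128,-0.001,0],[0,0,0]]
  ]
}}

```text
time: 8.38
tool_pos: [0.5552, 0.2974, 0.2555]
ee_rot: [-3.141, -0.002, -0.205]
wrist_force: [0.1, -0.5, -0.8]
width: 0.08
finger_force: 0.0
```

```bash
python3 -c "
from h import *
go(.5535,.297,.161,-.205)"
```

```text
t 8.38 pos [0.5552 0.2974 0.2555] rot [-3.141e+00 -2.000e-03 -2.050e-01] w 0.08 ff 0.0 F [ 0.09 -0.46 -0.83]
shift [-0.0017  0.0008  0.0945] turn [-0.001 -0.002  0.   ] j [ 0.4   0.26  1.12 -0.    1.76  2.18]
```

>>> {"method": "drive_tool", "body": {
  "series": [
    [0.08,[-0.001,0.001,0.04],[0,0,0]],
    [0.08,[-0.001,0.001,0.075],[0,0,0]],
    [0.08,[-0.001,0.001,0.091],[0,0,0]],
    [0.06,[-0.001,0.001,0.091],[0,0,0]],
    [0.02,[-0.001,0.001,0.091],[0,0,0]]
  ]
}}

```text
time: 9.0
tool_pos: [0.5551, 0.2969, 0.1653]
ee_rot: [-3.14, -0.003, -0.205]
wrist_force: [0.4, 0.4, 0.2]
width: 0.0636
finger_force: 0.0
```

>>> {"method": "drive_tool", "body": {
  "series": [
    [0.02,[0,0,0],[0,0,0]],
    [0.02,[0,0,0],[0,0,0]],
    [0.02,[0,0,0],[0,0,0]],
    [0.02,[0,0,0],[0,0,0]],
    [0.02,[0,0,0],[0,0,0]]
  ]
}}

```text
time: 9.62
tool_pos: [0.5541, 0.2969, 0.1641]
ee_rot: [-3.141, -0.001, -0.205]
wrist_force: [-0.3, 1.0, 2.2]
width: 0.0339
finger_force: 30.0
```

```bash
python3 -c "
from h import *
go(.5535,.297,.161,-.205)
W=np.load('w5cal.npy')
print([atz('top',0,0,0)])"
```

```text
t 9.62 pos [0.5541 0.2969 0.1641] rot [-3.141e+00 -1.000e-03 -2.050e-01] w 0.0339 ff 30.0 F [-0.26  1.03  2.17]
shift [-0.0006 -0.      0.0031] turn [-0.001 -0.001  0.   ] j [0.4  0.28 1.28 0.   1.58 2.18]
[array([1.12263215, 0.83325725, 0.        ])]
```

```bash
python3 - <<'E'
from h import *
def comp(m,n):
    k,l,s,ce=cv2.connectedComponentsWithStats(m.astype(np.uint8)); return [(s[i],ce[i].round(1)) for i in range(1,k) if s[i][4]>n]
for n,(x0,y0,x1,y1) in {"top":(265,145,320,200),"side":(262,205,316,250)}.items():
    im=imaging.snapshot(n)[y0:y1,x0:x1].astype(int); r,g,b=im[...,0],im[...,1],im[...,2]
    V=im.max(2); 
    hsv=cv2.cvtColor(im.astype(np.uint8),cv2.COLOR_RGB2HSV)
    print(n)
    for y in range(0,y1-y0,1): print("".join("D" if hsv[y,x,1]<110 and V[y,x]<130 else ("b" if hsv[y,x,1]>170 else ".") for x in range(x1-x0)))
print(atz("top",291.3,174.7,.03))
E
```

```text
top
.................................D.....................
.......................................................
.......................................................
.......................................................
.......................................................
.......................................................
.......................................................
.......................................................
.......................................................
.......................................................
.......................................................
.......................................................
.......................................................
.......................................................
...........................DDDDDDDDDDDD................
................DDDDDDDDDDDDDDDDDDDD...D..............b
...........DDDDDDDDDDDDDDDDDDDDDDDDD...D.............bb
..........DD..DDDDDDDDDDDDDDDDDDDDDDD.DD.............bb
..........DD..DDDDDDDDDDDDDDDDDDDDDDDDDD.............bb
..........DDDDDDDDDDDDDDDDDDDDDD
[... 3801 characters left out ...]
.b
...........DDDDDDDDDDDDDDDDDDDDDDDDDDDDDDDDDD.......bb
............DDDDDDDDDDDD...DDDDDDDDDDDDDDDD........bbb
DDD..........DDDDDDDDDDD...DDDDDDDDDDDDDDD........bbbb
DDDDD.........DDDDDDDDDDD.DDDDDDDDDDDDDD..........bbbb
DDDDDD.........DDDDDDDDDDDDDDDDDDDDDDD............bbbb
DDDDDD...........DDDDDDDDDDDDDDDDDDD..............bbbb
DDDDDDD...........DDDDDDDDDDDDDDDDD...............bbbb
DDDDDDD............DDDDDDDDDDDDDD.................bbbb
DDDDDDD.............DDDDDDDDDDDD..................bbbb
DDDDDDD..............DDDDDDDDD....................bbbb
DDDDDDD................DDDDD......................bbbb
DDDDDD..................DDD.......................bbbb
[ 0.58069874 -0.0773829   0.03      ]
```

>>> {"method": "drive_tool", "body": {
  "series": [
    [0.02,[0,0,-0.03],[0,0,0]],
    [0.02,[0,0,-0.07],[0,0,0]],
    [0.02,[0,0,-0.11],[0,0,0]],
    [0.02,[0,0,-0.126],[0,0,0]],
    [0.02,[0,0,-0.126],[0,0,0]]
  ]
}}

```text
time: 10.35
tool_pos: [0.5541, 0.2967, 0.2894]
ee_rot: [-3.141, -0.0, -0.205]
wrist_force: [0.0, 0.7, -2.6]
width: 0.0341
finger_force: 30.0
```

>>> {"method": "drive_tool", "body": {
  "series": [
    [0.02,[0.01,0.036,0],[0,0,0]],
    [0.02,[0.022,0.078,0],[0,0,0]],
    [0.02,[0.035,0.122,0],[0,0,0]],
    [0.02,[0.048,0.167,0],[0,0,0]],
    [0.02,[0.061,0.212,0],[0,0,0]]
  ]
}}

```text
time: 10.98
tool_pos: [0.5696, 0.0752, 0.2859]
ee_rot: [3.14, 0.005, -0.205]
wrist_force: [1.6, -0.0, -3.2]
width: 0.0337
finger_force: 30.0
```

>>> {"method": "drive_tool", "body": {
  "series": [
    [0.02,[0.013,0.045,0],[0,0,0]],
    [0.02,[0.026,0.09,0],[0,0,0]],
    [0.02,[0.036,0.125,0],[0,0,0]],
    [0.02,[0.042,0.147,0],[0,0,0]],
    [0.02,[0.043,0.149,0],[0,0,0]]
  ]
}}

```text
time: 11.6
tool_pos: [0.5815, -0.0792, 0.2861]
ee_rot: [-3.141, 0.006, -0.207]
wrist_force: [0.2, 0.2, -3.2]
width: 0.034
finger_force: 30.0
```

```bash
python3 - <<'E'
from h import *
print(atz("top",291.3,174,.052),tri([("top",291.3,173.6),("side",289,224)]))
for i in range(3): imaging.snapshot("top")
go(.582,-.0775,.235,-.205)
E
```

```text
[ 0.58047178 -0.0753139   0.052     ] [ 0.5846577  -0.07736784  0.0417147 ]
t 11.75 pos [ 0.582 -0.077  0.288] rot [-3.141e+00  3.000e-03 -2.040e-01] w 0.0337 ff 30.0 F [-0.11  0.32 -2.62]
shift [0.0003 0.0006 0.053 ] turn [-0.001  0.003  0.001] j [-0.23  0.17  1.17  0.    1.81  1.55]
```

>>> {"method": "drive_tool", "body": {
  "series": [
    [0.02,[0,0,0.025],[0,0,0]],
    [0.02,[0,0,0.045],[0,0,0]],
    [0.02,[0,0,0.056],[0,0,0]],
    [0.02,[0,0,0.06],[0,0,0]],
    [0.02,[0,0,0.06],[0,0,0]]
  ]
}}

```text
time: 12.38
tool_pos: [0.5825, -0.0776, 0.2299]
ee_rot: [-3.141, -0.001, -0.204]
wrist_force: [0.5, 0.4, -3.4]
width: 0.034
finger_force: 30.0
```

>>> {"method": "drive_tool", "body": {
  "series": [
    [0.02,[0,0,0.002],[0,0,0]],
    [0.02,[0,0,0.004],[0,0,0]],
    [0.02,[0,0,0.006],[0,0,0]],
    [0.02,[0,0,0.006],[0,0,0]],
    [0.02,[0,0,0.006],[0,0,0]]
  ]
}}

```text
time: 13.0
tool_pos: [0.5825, -0.078, 0.2239]
ee_rot: [3.142, -0.001, -0.205]
wrist_force: [-0.8, 0.2, -1.0]
width: 0.0339
finger_force: 30.0
```

```bash
python3 - <<'E'
from h import *
for i in range(4): imaging.snapshot("top");print(robot.get_obs()["wrist_force"].round(2))
go(.582,-.0775,.22,-.205)
E
```

```text
[ 0.2  -0.67 -2.08]
[-0.23 -0.03 -1.16]
[-0.4  -0.45 -0.2 ]
[ 0.21 -0.02 -0.96]
t 13.2 pos [ 0.5825 -0.078   0.2237] rot [-3.142e+00 -1.000e-03 -2.050e-01] w 0.0341 ff 30.0 F [ 0.21 -0.02 -0.96]
shift [-0.0006 -0.0004  0.0037] turn [-0.    -0.001  0.   ] j [-0.23  0.17  1.29  0.    1.68  1.55]
```

>>> {"method": "drive_tool", "body": {
  "series": [
    [0.02,[0,0,0.002],[0,0,0]],
    [0.02,[0,0,0.005],[0,0,0]],
    [0.02,[0,0,0.005],[0,0,0]],
    [0.02,[0,0,0.005],[0,0,0]],
    [0.02,[0,0,0.005],[0,0,0]]
  ]
}}

```text
time: 13.82
tool_pos: [0.5825, -0.078, 0.2188]
ee_rot: [3.142, -0.001, -0.205]
wrist_force: [-0.3, 0.2, 0.5]
width: 0.0339
finger_force: 30.0
```

```bash
python3 - <<'E'
from h import *
F=[]
for i in range(6): imaging.snapshot("top");F.append(robot.get_obs()["wrist_force"])
print(np.mean(F,0))
go(.582,-.0775,.22,-.205)
from numpy import *
for p in (.1,.2,.31):
  # keep foot point on the stud: TCP=S+L*zg ; tool frame y=-gauge y, z down
  print(p, "y",-.164*sin(p), "z",.164*(1-cos(p)))
E
```

```text
[ 0.33419196 -0.15323179  0.7962014 ]
t 14.12 pos [ 0.5825 -0.078   0.2186] rot [-3.142 -0.    -0.205] w 0.0339 ff 30.0 F [ 1.02 -0.44  0.42]
shift [-0.0006 -0.0004 -0.0014] turn [-0. -0.  0.] j [-0.23  0.17  1.3   0.    1.67  1.55]
0.1 y -0.016372680330079818 z 0.0008193168944037655
0.2 y -0.03258177025039004 z 0.0032690812340363733
0.31 y -0.050029616376724734 z 0.007817294538743006
```

>>> {"method": "drive_tool", "body": {
  "series": [
    [0.02,[0,-0.007,0],[-0.04,0,0]],
    [0.02,[0,-0.013,0.0005],[-0.08,0,0]],
    [0.02,[0,-0.02,0.001],[-0.12,0,0]],
    [0.02,[0,-0.026,0.002],[-0.16,0,0]],
    [0.02,[0,-0.026,0.002],[-0.16,0,0]]
  ]
}}

```text
time: 14.75
tool_pos: [0.5879, -0.0511, 0.2162]
ee_rot: [2.983, 0.0, -0.203]
wrist_force: [0.2, 1.8, 0.8]
width: 0.0339
finger_force: 30.0
```

```bash
python3 - <<'E'
from h import *
F=[]
for i in range(4): imaging.snapshot("top");F.append(robot.get_obs()["wrist_force"])
print(np.mean(F,0))
o=robot.get_obs();R=Rot.from_euler("xyz",o["ee_rot"]).as_matrix()
print("tilt",np.arccos(-R[2,2]),"foot",o["tool_pos"]+R[:,2]*.164)
go(.582,-.0775+.05*.979,.2188-.0078,-.205,-.31)
E
```

```text
[0.87084909 2.97061892 0.64049977]
tilt 0.15667062190414346 foot [ 0.58264474 -0.07666127  0.05454192]
t 14.95 pos [ 0.5878 -0.0516  0.2165] rot [ 2.985 -0.    -0.204] w 0.0336 ff 30.0 F [0.47 3.91 0.59]
shift [-0.0104 -0.022   0.0021] turn [-0.153 -0.     0.001] j [-0.1   0.2   1.28 -0.16  1.68  1.66]
```

>>> {"method": "drive_tool", "body": {
  "series": [
    [0.02,[0,-0.006,0],[-0.04,0,0]],
    [0.02,[0,-0.012,0.0005],[-0.08,0,0]],
    [0.02,[0,-0.018,0.0012],[-0.12,0,0]],
    [0.02,[0,-0.0235,0.002],[-0.155,0,0]],
    [0.02,[0,-0.0235,0.002],[-0.155,0,0]]
  ]
}}

```text
time: 15.58
tool_pos: [0.5926, -0.0291, 0.2103]
ee_rot: [2.828, 0.0, -0.203]
wrist_force: [1.0, 4.1, 1.5]
width: 0.0338
finger_force: 30.0
```

>>> {"method": "drive_tool", "body": {
  "series": [
    [0.02,[0,0,0],[0,0,0]],
    [0.02,[0,0,0],[0,0,0]],
    [0.02,[0,0,0],[0,0,0]],
    [0.02,[0,0,0],[0,0,0]],
    [0.02,[0,0,0],[0,0,0]]
  ]
}}

```text
time: 16.2
tool_pos: [0.5924, -0.0295, 0.2109]
ee_rot: [2.829, -0.0, -0.205]
wrist_force: [1.2, 5.8, 1.9]
width: 0.0336
finger_force: 30.0
```

```bash
python3 - <<'E'
from h import *
F=[]
for i in range(6): imaging.snapshot("top");F.append(robot.get_obs()["wrist_force"])
print(np.mean(F,0))
o=robot.get_obs();p=o["tool_pos"];R=Rot.from_euler("xyz",o["ee_rot"]).as_matrix()
print("tilt",np.arccos(-R[2,2]),"foot",p+R[:,2]*.164,"pitch of gauge x",R[2,0])
c=cal('wrist');im=imaging.snapshot('wrist')[:,:,::-1];cv2.imwrite('pics/w6raw.png',im)
D=p+R[:,2]*.089+R[:,0]*.016
f=lambda t:proj('',D+.044*(-np.sin(t)*R[:,1]+np.cos(t)*R[:,2]),c)
u,v=f(.2);print("piv",proj('',D,c));x0,y0=int(u)-40,int(v)-25;print(x0,y0)
for t in(0,.2,.25,.28,.31,.34,.4): print(t,((f(t)-[x0,y0])*10).round())
cv2.imwrite('pics/w6.png',cv2.resize(im[y0:y0+60,x0:x0+80],None,fx=10,fy=10,interpolation=cv2.INTER_CUBIC))
E
```

```text
[1.15447472 4.93395822 0.97319479]
tilt 0.3123927008775682 foot [ 0.58231878 -0.07891121  0.0548866 ] pitch of gauge x 0.0005275388867250624
piv [255.99951026 184.16877425]
205 145
0 [511. 256.]
0.2 [409. 259.]
0.25 [384. 260.]
0.28 [369. 261.]
0.31 [354. 262.]
0.34 [339. 263.]
0.4 [310. 266.]
```

View pics/w6.png

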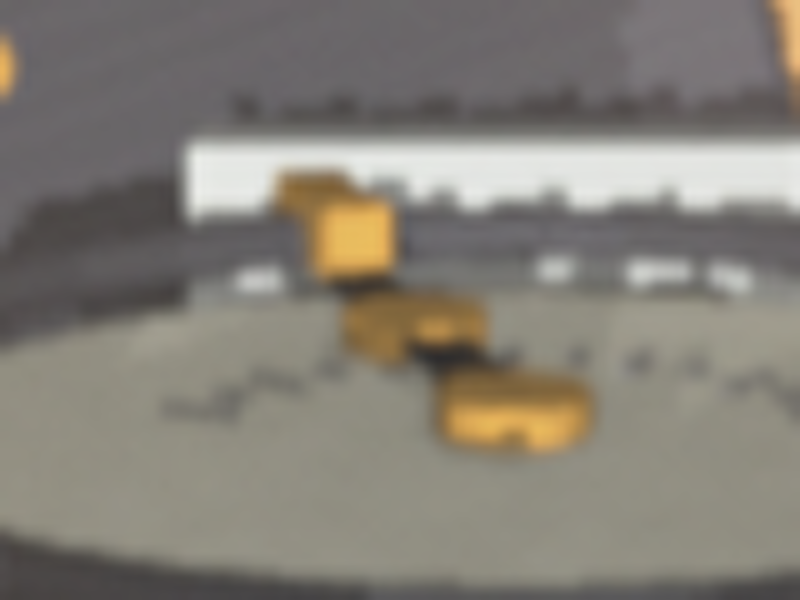

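The pointer runs from pivot (512,410) through its bob (418,328) and meets the tab's inner end at about (354,275), within roughly 1 mm. Contact on the stud is about 3.6 N, so I hand in.

```bash
python3 -c "
from bench import robot
print(robot.close_job())"
```

```text
the job is handed in; nothing more can be done
None
```

I handed the job in at about 16.5 s; it returned no verdict. The cap stands released in the drawer, and the gauge is held at 0.31 rad with its foot on the stud at about 3.6 N and the pointer about 1 mm from the tab's inner end, judged from the wrist picture.

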